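# Hang the sowing frame on the seed tray's two pins and lock it

### The job

Pick up the yellow sowing frame by its orange rib and lower it gently over both steel pins of the black seed tray until it lies fully down and flat on the tray; feel for the pins with a light touch rather than forcing the frame, as pressing hard would bend them. Then swing the red keeper right over the frame to its stop, let go, and leave everything else on the desk undisturbed.

Things in the scene. Friction and masses are not known exactly. Their poses are not given: they have to be found in the camera images.
- frame_grip (a point): centre of the orange grip rib of the loose yellow sowing frame, 28 mm above the frame's underside, centred in x and y; z up. The rib is 16 mm wide (x), 60 mm long (y) and rises from 10 to 46 mm above the underside. Grasp it across x.
- frame: the same yellow frame; origin at the centre of its underside. Flat plate 130 (x) by 210 (y) mm, 10 mm thick, windows beside the rib; 0.24 to 0.39 kg; starts lying flat on the desk. Two upright round through-holes, 10.4 mm in diameter, at x = 0, y = +75 and -75 mm. Same after a half turn.
- tray: black seed tray fixed on the desk, 150 (x) by 250 (y) mm, flat top at z = 40 mm; origin at the centre of its underside. Home, the frame's underside lies on the flat top, its long side along the tray's y, both pins through its holes. Keeper on a lug on the -x side.
- tray_top (a point): centre of the tray's flat top, axes as the tray. Two steel pins 8 mm in diameter rise 22 mm above it (edges rounded 1 mm), 150 mm apart, at x = 0, y = s + 75 and s - 75 mm. They stand on an aluminium bar clamped anywhere along y: s is between -12 and 12 mm and is NOT reported; find it by feel or by eye. The pins bend under more than 40 N.
- keeper (a joint): angle q of the red turn keeper, rad: 0 to 0.2 at the start, parked clear of the frame; pi/2 fully over it, at its stop. Upright pivot at x = -92, y = 0 mm of the tray; the bar points along (sin q, cos q) in the tray's x, y (clockwise from above). Bar 14 mm wide, 6 thick, underside at z = 53 mm, reaches 52 mm. Friction, about 1 N at the peg, holds it where it is left.
- keeper_peg (a point): centre of the white upright peg on the keeper's bar, 45 mm from the pivot: 12 mm in diameter, from z = 59 to 85 mm above the desk, this point at z = 72 mm. Push or pinch it to swing the keeper.
- trowel: blue plastic garden trowel lying flat, 280 mm long, along the desk's far edge; bystander, origin at the centre of its underside
- pots: stacked pair of clay pots, upright, 100 mm across and 108 mm tall, near the far edge; bystander, origin at the centre of its underside
- spray_bottle: white plastic spray bottle with green trigger head, 76 mm across, 191 mm tall, near the far edge; bystander, origin at the centre of its underside
- bowl: small blue ceramic bowl, 96 mm across and 40 mm tall, close to the robot; bystander, origin at the centre of its underside
- seed_jar: glass jar with red cap, 64 mm across and 85 mm tall, on the left side; bystander, origin at the centre of its underside
- twine_spool: cork-coloured spool, 60 mm across and 60 mm tall, on the right side; bystander, origin at the centre of its underside
Mind the look-alikes: they are no part of the job. What is meant by the frame is not pink, and is the smaller of those in its own colour.

How it is judged:
By the outcome, as a careful person would: the job done as asked, in the order asked, and still so for the second after the job is handed in, with the robot touching nothing.
It also fails if it takes over 61 s, if anything falls off the work surface, if the arm or the gripper's body presses on something with over 40 N, if the wrist force passes 120 N, or if a joint passes its speed limit or range.

### The arm

A 6-joint arm with a two-finger parallel gripper is mounted at the origin on the work surface. World frame = base frame: x ahead of the robot, y to its left, z up, the work surface at z = 0. Lengths are in mm, angles in rad, forces in N, time in s.
With the tool pointing down it reaches from about 425 to 950 mm from the base axis. Payload 3.5 kg.
Tool frame: the origin (TCP) lies midway between the tips of the shut fingers; the grasp point (between the pads) lies 19 mm behind it; z points along the fingers, y is the direction in which the jaws open and shut (so a half turn about z gives the same grasp; the last joint's range is limited). The gripper opens to 85 mm and grips with 20 to 120 N. Pads are 22 mm wide; open, the fingers measure 114 mm over their backs; the gripper's body (76 mm by 85 mm) begins 54 mm behind the grasp point. The pads swing forward as they close: fully open they stand 13 mm farther back than shut.
Start: joints at [-1.458, 0.286, 1.577, -0, 1.279, -0.15], TCP at [175.38, -651.804, 231.325] pointing down, gripper open.
Joint ranges: [-2.77, 2.77], [-0.9, 2.22], [0.21, 2.48], [-1.53, 4.67], [0.24, 2.81], [-2.84, 2.84]. Speed limits (rad/s): [2.79, 2.79, 3.14, 3.14, 3.14, 3.14].

### API

Orientations are given as a unit quaternion [w, x, y, z].
In Python, from plant import r gives the robot as it stands.
- The arm moves only by the shell command python3 -m jog 'ROWS' [FORCE]. ROWS is JSON, a list of rows, each a list of 7 numbers: the shift along the tool's x, y, z in m, then the turn, a rotation vector about the tool's x, y, z in degrees, then the opening, from 0 (shut) to 1 (fully open). In form: [[x, y, z, rx, ry, rz, hand], ...]. A call has 1 to 12 rows; each row shifts and turns the commanded pose from where the row before left it, along the tool's axes as they then stand; what a row does not reach is not made up. A row lasts 1/10 s, in which the tool goes at most 50 mm and 8.59 degrees, less where a joint would pass 70% of its speed; a pose out of reach is approached as far as the arm can. A call is refused whole if a number of a shift passes 0.05 or a number of a turn 8.59, either way. A call with a gripper value outside its range is refused whole. The fingers move at their own pace and stop on an object; FORCE is the grip in N (left out, the last holds). Time passes only in rows, so rows that do not move let the fingers close. It gives the time, the measured TCP pose, the force and the opening at its end, in the units of the state.
- r.get_obs(): the state, without advancing time (a new reading comes with each control period).
- r.snapshot(name): name is "scene" or "top" or "wrist"; returns (picture, depth): 420x560x3 uint8, red, green, blue; 420x560 float32, mm along the optical axis (not along the pixel's ray), 0 where there is no reading.
- r.calibration(name): a dict with "mtx" (3x3 intrinsics, pixels), "pose" (4x4, takes a point from camera to world coordinates); the wrist camera has in their place "tool_from_camera" (4x4, takes a point from camera to tool coordinates, whose origin is the TCP and whose axes are the flange's). Camera axes: x right, y up, looking along -z (the intrinsics and any distortion apply to the point x, -y, -z); pixel columns grow to the right and rows downward; lengths in mm; the calibration is good to about 2 mm. A picture is of the moment at which its call begins: read the wrist's pose just before it. calibration takes no time and is no camera call.
- r.hand_in(): hands the job in, once; it reports no verdict.
The state is a dict: "clock": time; "joints": joint angles; "joint_vel": joint speeds; "tau": joint torques, N m; "ee_pos": TCP position; "tcp_rot": TCP orientation; "contact_force": force on the tool from outside, world axes, zero at the start; "ft_torque": the same for the moment, N m; "width": opening from 0.0 (shut) to 1.0 (fully open).
Only numpy, scipy, OpenCV 4.12 (cv2) and the standard library are available. Lean on these libraries where they do the work, as an engineer would, in place of code of your own. Each camera call takes 0.05 s, during which the arm holds its last target. There are 200 camera calls.

## Working session

There is one attempt and no reset: what is moved stays moved. The work goes in short steps, Python scripts to look and compute and a shell command to move; the robot and the scene stay as the last step left them, time stands still between calls to the robot, and variables do not carry over. Pictures are saved under pics/ and viewed, about 8 in all and at most 12, crops included, and the job is handed in when it is done.

```bash
mkdir -p pics; ls; python3 - <<'E'
from plant import r
import cv2,numpy as np
o=r.get_obs();print(o)
for n in("top","scene"):
    p,d=r.snapshot(n);cv2.imwrite(f"pics/{n}0.png",p[:,:,::-1]);np.savez(f"pics/{n}0.npz",p=p,d=d)
    c=r.calibration(n);print({k:np.round(v,3).tolist() if not isinstance(v,str) else v for k,v in c.items()})
print(r.calibration("wrist"))
E
```

```text
pics
{'clock': 0.0, 'joints': array([-1.45798459e+00,  2.87196499e-01,  1.57814775e+00,  9.33847307e-07,
        1.27858841e+00, -1.49984648e-01]), 'joint_vel': array([ 0.00068333,  0.00217475,  0.00043876,  0.00055371, -0.00067749,
       -0.00015433]), 'tau': array([-1.20991659e-03, -4.05977476e+01, -2.92629129e+01, -2.32163411e-04,
        5.80382664e-03,  8.83711749e-06]), 'ee_pos': array([ 175.31854633, -651.17007068,  229.94244847]), 'tcp_rot': array([-1.16978984e-03,  9.91379010e-01,  1.31020186e-01,  2.21918017e-05]), 'contact_force': array([-0.15286104, -0.00955664, -0.29574903]), 'ft_torque': array([ 0.01504063, -0.04714089,  0.05507618]), 'width': 0.9997739136896246}
{'mtx': [[454.4, 0.0, 273.192], [0.0, 454.4, 218.206], [0.0, 0.0, 1.0]], 'pose': [[-0.015, 0.991, -0.135, 297.662], [-1.0, -0.014, 0.013, 7.549], [0.011, 0.135, 0.991, 1532.069], [0.0, 0.0, 0.0, 1.0]]}
{'mtx': [[467.472, 0.0, 278.543], [0.0, 467.472, 205.01], [0.0, 0.0, 1.0]], 'pose': [[0.705, -0.593, 0.388, 1083.231], [0.709, 0.582, -0.398, -621.997], [0.01, 0.556, 0.831, 1309.445], [0.0, 0.0, 0.0, 1.0]]}
{'mtx': array([[300.08213043,   0.        , 277.19819517],
       [  0.        , 300.08213043, 215.75578802],
       [  0.        ,   0.        ,   1.        ]]), 'tool_from_camera': array([[-1.59559938e-03,  9.58370717e-01,  2.85522370e-01,
         7.22108058e+01],
       [ 9.99998709e-01,  1.47488677e-03,  6.37809994e-04,
         2.74192469e-01],
       [ 1.90145254e-04,  2.85523019e-01, -9.58371833e-01,
        -1.42277354e+02],
       [ 0.00000000e+00,  0.00000000e+00,  0.00000000e+00,
         1.00000000e+00]])}
```

View pics/top0.png

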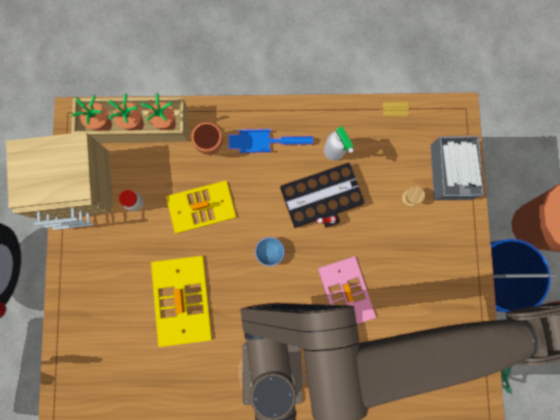

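View pics/scene0.png

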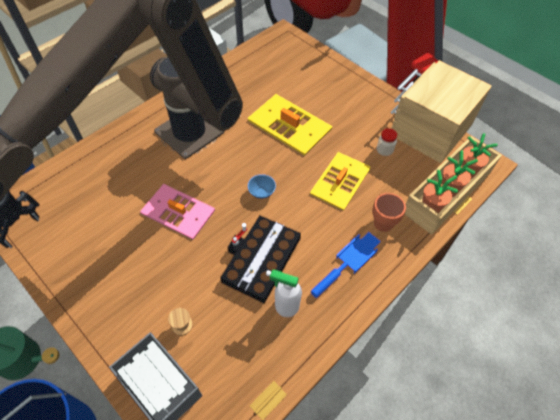

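The small yellow frame is at top-view pixel (200,206), the tray at (321,195) and the keeper at (330,220). The big yellow frame and the pink one are decoys. Next I measure their poses.

```bash
cat > h.py <<'E'
import cv2,numpy as np
from plant import r
def ray(n,uv,T=None):
    c=r.calibration(n);K=c["mtx"];P=c["pose"] if T is None else T
    uv=np.atleast_2d(np.asarray(uv,float))
    d=np.c_[(uv[:,0]-K[0,2])/K[0,0],-(uv[:,1]-K[1,2])/K[1,1],-np.ones(len(uv))]
    return P[:3,3],d@P[:3,:3].T
def onz(n,uv,z,T=None):
    o,d=ray(n,uv,T);return o+d*((z-o[2])/d[:,2])[:,None]
def pts(n,m,dep,T=None):
    v,u=np.nonzero(m&(dep>0));o,d=ray(n,np.c_[u,v],T);return o+d*dep[v,u][:,None]
def wristT():
    from scipy.spatial.transform import Rotation as R
    o=r.get_obs();T=np.eye(4);q=o["tcp_rot"];T[:3,:3]=R.from_quat([q[1],q[2],q[3],q[0]]).as_matrix();T[:3,3]=o["ee_pos"]
    return T@r.calibration("wrist")["tool_from_camera"]
def hsv(p):return cv2.cvtColor(p,cv2.COLOR_RGB2HSV)
def rng(p,lo,hi):return cv2.inRange(hsv(p),np.array(lo),np.array(hi))>0
def blobs(m,amin=10):
    n,l,s,c=cv2.connectedComponentsWithStats(m.astype(np.uint8));return [(l==i,s[i],c[i]) for i in range(1,n) if s[i][4]>=amin]
def rect(P):
    (c,(w,h),a)=cv2.minAreaRect(P[:,:2].astype(np.float32));b=a if w>h else a+90
    return np.round(c,1),sorted(np.round([w,h],1)),"long axis deg %.1f"%(b%180)
E
python3 - <<'E'
from h import *
for n in("top","scene"):
    f=np.load(f"pics/{n}0.npz");p,d=f["p"],f["d"]
    print(n)
    col={"yel":([24,150,100],[34,255,255],10,400),"org":([8,180,120],[20,255,255],46,25),"black":([0,0,0],[180,255,60],40,1000),"red":([0,160,90],[5,255,255],59,4)}
    for k,(lo,hi,z,a) in col.items():
        for m,s,c in blobs(rng(p,lo,hi),a):
            if 'top'==n and not(c[0]>160 and c[0]<380 and 150<c[1]<350):continue
            if n=='scene' and not(210<c[0]<380 and 90<c[1]<320):continue
            ct=max(cv2.findContours(m.astype(np.uint8),0,1)[0],key=len)[:,0]
            W=pts(n,m,d)
            print(k,s[4],np.round(c),rect(onz(n,ct,z)),"depth z med %.0f"%np.median(W[:,2]),np.round(np.median(W[:,:2],0)))
E
```

```text
top
yel 1952 [200. 206.] (array([548.5, 233.5]), [np.float64(133.6), np.float64(213.7)], 'long axis deg 104.1') depth z med 9 [547. 235.]
yel 3571 [181. 301.] (array([236.1, 297.2]), [np.float64(175.1), np.float64(278.2)], 'long axis deg 6.3') depth z med 12 [229. 295.]
org 111 [200. 205.] (array([549.2, 232.9]), [np.float64(25.3), np.float64(57.6)], 'long axis deg 103.5') depth z med 44 [547. 233.]
org 98 [348. 293.] (array([ 253.9, -250.9]), [np.float64(19.4), np.float64(55.4)], 'long axis deg 18.9') depth z med 45 [ 254. -250.]
org 197 [178. 301.] (array([233.4, 298. ]), [np.float64(29.4), np.float64(76.7)], 'long axis deg 4.9') depth z med 59 [236. 295.]
red 34 [326. 220.] (array([ 491. , -185.8]), [np.float64(16.5), np.float64(23.1)], 'long axis deg 89.2') depth z med 59 [ 489. -185.]
scene
yel 1883 [290. 124.] (array([235.7, 295.1]), [np.float64(177.4), np.float64(277.2)], 'long axis deg 6.1') depth z med 11 [261. 289.]
yel 1362 [340. 181.] (array([549.9, 230.6]), [np.float64(131.5), np.float64(214.1)], 'long axis deg 104.2') depth z med 8 [554. 208.]
org 246 [290. 117.] (array([240.8, 292.2]), [np.float64(60.2), np.float64(94.2)], 'long axis deg 6.7') depth z med 47 [239. 288.]
org 107 [341. 176.] (array([555.1, 218.8]), [np.float64(23.2), np.float64(79.0)], 'long axis deg 103.9') depth z med 41 [554. 223.]
black 1837 [258. 261.] (array([ 572.4, -190.1]), [np.float64(181.8), np.float64(254.6)], 'long axis deg 108.6') depth z med 38 [ 591. -213.]
red 31 [239. 235.] (array([ 493. , -184.7]), [np.float64(14.4), np.float64(25.5)], 'long axis deg 89.5') depth z med 57 [ 491. -185.]
```

```bash
python3 -m jog '[[0.045,-0.003,0,0,0,-4.05,1],[0.045,-0.003,0,0,0,-4.05,1],[0.045,-0.003,0,0,0,-4.05,1],[0.045,-0.003,0,0,0,-4.05,1],[0.045,-0.003,0,0,0,-4.05,1],[0.045,-0.003,0,0,0,-4.05,1],[0.045,-0.003,0,0,0,-4.05,1],[0.045,-0.003,0,0,0,-4.05,1],[0.045,-0.003,0,0,0,-4.05,1],[0.045,-0.003,0,0,0,-4.05,1],[0.045,-0.003,0,0,0,-4.05,1]]'
cat >> h.py <<'E'
def T():
    c=r.calibration("wrist")["tool_from_camera"];return wristT()@np.linalg.inv(c)
def go(x,y,z,yawy):
    "tool shift (mm) and turn about tool z (deg) to bring TCP to xyz with tool y along yawy"
    t=T();s=t[:3,:3].T@(np.array([x,y,z])-t[:3,3]);a=np.degrees(np.arctan2(t[1,1],t[0,1]))
    g=(yawy-a+90)%180-90
    o=r.get_obs();print("clock %.2f"%o["clock"],"tcp",np.round(t[:3,3],1),"tilt",np.round(t[:3,2],4),"shift",np.round(s,1),"rz %.2f"%-g,"F",np.round(o["contact_force"],1),"M",np.round(o["ft_torque"],2),"w %.3f"%o["width"])
E
python3 -m jog '[[0.045,-0.003,0,0,0,-4.05,1],[0.045,-0.003,0,0,0,-4.05,1],[0.045,-0.003,0,0,0,-4.05,1],[0.045,-0.003,0,0,0,-4.05,1],[0.045,-0.003,0,0,0,-4.05,1],[0.045,-0.003,0,0,0,-4.05,1],[0.045,-0.003,0,0,0,-4.05,1],[0.045,-0.003,0,0,0,-4.05,1],[0.045,-0.003,0,0,0,-4.05,1],[0.045,-0.003,0,0,0,-4.05,1],[0.045,-0.003,0,0,0,-4.05,1],[0,0,0,0,0,0,1]]'
python3 -c "from h import *;go(549,232,150,14.1)"
```

```text
clock: 1.2
ee_pos: [551.5, -344.8, 230.6]
tcp_rot: [-0.0, 0.867, 0.498, -0.0]
contact_force: [-0.4, -0.6, 0.4]
width: 0.996
clock: 2.4
ee_pos: [602.1, 139.2, 230.7]
tcp_rot: [-0.001, 0.612, 0.791, 0.0]
contact_force: [0.1, -0.5, -1.0]
width: 1.001
clock 2.40 tcp [602.1 139.2 230.7] tilt [-0.0018  0.0017 -1.    ] shift [103.  -28.   80.9] rz 0.46 F [ 0.1 -0.5 -1. ] M [0.01 0.   0.02] w 1.001
```

```bash
python3 -m jog '[[0.035,-0.009,0.027,0,0,0.46,1],[0.034,-0.009,0.027,0,0,0,1],[0.034,-0.010,0.027,0,0,0,1],[0,0,0,0,0,0,1]]'
python3 - <<'E'
from h import *
t=wristT();p,d=r.snapshot("wrist");cv2.imwrite("pics/w1.png",p[:,:,::-1])
for k,lo,hi,z,a in(("yel",[24,150,80],[34,255,255],10,2000),("org",[8,180,100],[20,255,255],46,300)):
    for m,s,c in blobs(rng(p,lo,hi),a):
        W=pts("wrist",m,d,t);top=W[W[:,2]>(40 if k=="org" else 7)]
        print(k,s,rect(top),"z",np.percentile(top[:,2],[5,50,95]).round(1))
        ct=max(cv2.findContours(m.astype(np.uint8),0,1)[0],key=len)[:,0];print(rect(onz("wrist",ct,z,t)))
go(549,232,50,14.1)
E
```

```text
clock: 2.8
ee_pos: [546.9, 229.1, 144.5]
tcp_rot: [-0.004, 0.616, 0.787, -0.004]
contact_force: [-0.3, 0.5, -0.0]
width: 0.999
yel [    0     0   104   167 15917] (array([328.7, 287.7]), [np.float64(94.4), np.float64(133.0)], 'long axis deg 95.9') z [11.7 12.9 14.1]
(array([326.4, 287.6]), [np.float64(94.4), np.float64(134.0)], 'long axis deg 96.0')
yel [  207    84   151   216 20886] (array([548.8, 232.5]), [np.float64(130.1), np.float64(209.7)], 'long axis deg 104.1') z [ 8.3  9.6 10.7]
(array([548.7, 232.9]), [np.float64(129.6), np.float64(208.4)], 'long axis deg 104.1')
org [ 273  172   20   75 1442] (array([548.9, 233. ]), [np.float64(15.7), np.float64(59.2)], 'long axis deg 104.6') z [44.1 45.4 46.6]
(array([548.3, 235.1]), [np.float64(16.0), np.float64(63.9)], 'long axis deg 103.6')
clock 2.85 tcp [549.4 228.  147. ] tilt [-0.0063 -0.0017 -1.    ] shift [ 4.   1.2 97. ] rz -0.27 F [-0.  -0.4  0.9] M [-0.02 -0.03 -0.01] w 1.000
```

View pics/w1.png

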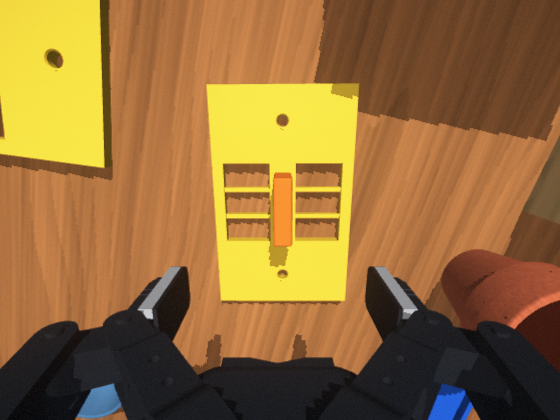

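```bash
python3 -m jog '[[-0.042,-0.009,-0.007,0,0,0,1],[-0.042,-0.009,-0.007,0,0,0,1],[-0.042,-0.009,-0.007,0,0,0,1],[-0.042,-0.009,-0.007,0,0,0,1],[-0.042,-0.009,-0.007,0,0,0,1],[-0.042,-0.009,-0.007,0,0,0,1],[-0.042,-0.009,-0.007,0,0,0,1],[-0.042,-0.009,-0.007,0,0,0,1],[-0.042,-0.009,-0.007,0,0,0,1],[0,0,0,0,0,0,1],[0,0,0,0,0,0,1],[0,0,0,0,0,0,1]]'
python3 - <<'E'
from h import *
t=wristT();p,d=r.snapshot("wrist");cv2.imwrite("pics/w2.png",p[:,:,::-1]);np.savez("pics/w2.npz",p=p,d=d,t=t)
go(577,-166,200,18)
E
```

```text
clock: 4.05
ee_pos: [562.9, -158.8, 213.5]
tcp_rot: [-0.0, 0.618, 0.786, 0.0]
contact_force: [-0.3, 0.0, -0.2]
width: 1.004
clock 4.10 tcp [ 562.9 -158.2  213.3] tilt [-2.e-04  3.e-04 -1.e+00] shift [-10.9  11.9  13.2] rz -4.27 F [ 0.  -0.4 -0.4] M [ 0.    0.   -0.02] w 1.003
```

View pics/w2.png

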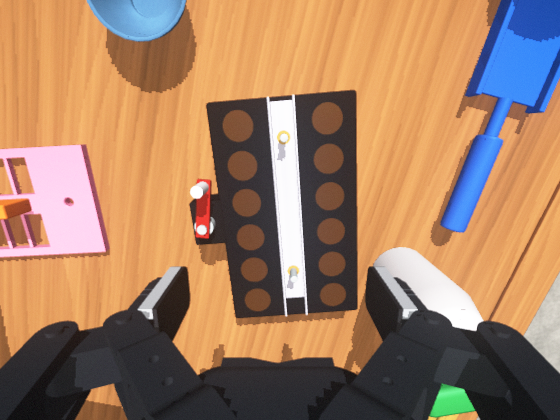

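The pins show at about (284,137) and (293,271). The keeper pivot is at (203,230) and its peg at (198,188). I'll measure these from depth.

```bash
python3 - <<'E'
from h import *
f=np.load("pics/w2.npz");p,d,t=f["p"],f["d"],f["t"]
big=cv2.resize(p[85:320,180:370],None,fx=3,fy=3,interpolation=cv2.INTER_CUBIC)[:, :, ::-1]
a=cv2.resize(p[110:165,255:315],None,fx=8,fy=8,interpolation=0);b=cv2.resize(p[245:300,262:322],None,fx=8,fy=8,interpolation=0)
cv2.imwrite("pics/pins.png",np.hstack([a,b])[:,:,::-1])
W=np.full(p.shape,np.nan);v,u=np.nonzero(d>0);o,dd=ray("wrist",np.c_[u,v],t);W[v,u]=o+dd*d[v,u][:,None]
z=W[...,2]
roi=np.zeros(z.shape,bool);roi[80:330,190:365]=1
top=roi&(abs(z-40)<5)
m,s,c=max(blobs(top),key=lambda b:b[1][4]);print("top",s,rect(W[m]),np.median(W[m][:,2]))
ct=max(cv2.findContours(m.astype(np.uint8),0,1)[0],key=len)[:,0];print("cont",rect(onz("wrist",ct,40,t)))
for m,s,c in blobs(roi&(z>47),3):
    P=W[m];print(s,np.round(c,1),"n",len(P),"zmax %.1f"%P[:,2].max(),"mean",P.mean(0).round(1),"topmean",P[P[:,2]>P[:,2].max()-4].mean(0).round(1))
red=roi&rng(p,[0,150,60],[8,255,255]);P=W[red];P=P[(P[:,2]>50)&(P[:,2]<64)];print("red",rect(P),np.median(P[:,2]))
E
```

```text
top [  190    90   168   228 30348] (array([ 564.9, -182.9]), [np.float64(183.3), np.float64(250.0)], 'long axis deg 108.2') 39.78121257581299
cont (array([ 564.8, -183. ]), [np.float64(181.3), np.float64(249.8)], 'long axis deg 108.3')
[280 133   9   9  59] [283.8 137.3] n 59 zmax 64.0 mean [553.7 -96.6  61. ] topmean [553.8 -96.9  61.6]
[191 179  23  59 955] [202.9 207.5] n 955 zmax 86.3 mean [ 491. -183.   63.] topmean [ 486.8 -161.7   84.5]
[290 270   8  12  76] [293.7 275.7] n 76 zmax 63.1 mean [ 600.  -237.5   57.4] topmean [ 600.3 -238.6   61.2]
[190 295   1   5   5] [190. 297.] n 5 zmax 227.7 mean [ 522.8 -176.2  226.7] topmean [ 522.8 -176.2  226.7]
red (array([ 490.2, -185.6]), [np.float64(14.4), np.float64(61.8)], 'long axis deg 98.3') 58.5387599491429
```

View pics/pins.png

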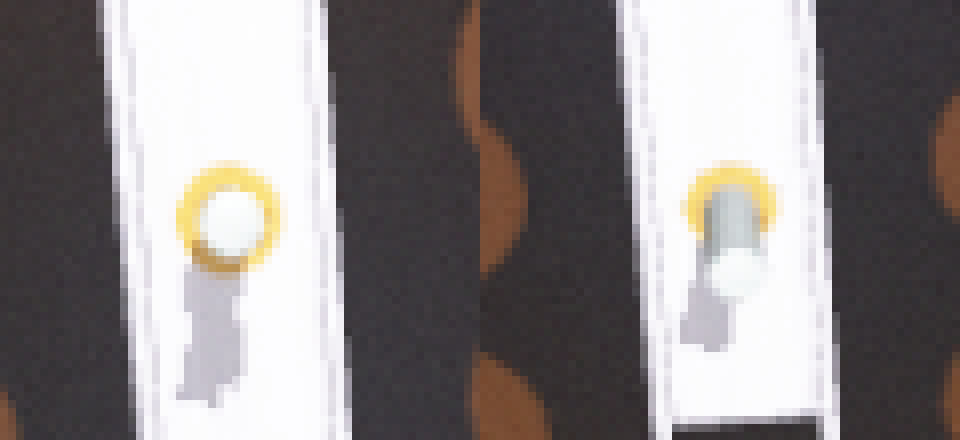

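```bash
python3 - <<'E'
from h import *
f=np.load("pics/w2.npz");t=f["t"]
for z,uv in((62,[[283.9,138],[293.9,278.5]]),(40,[[283.6,137.5],[293.3,271]])):
    P=onz("wrist",uv,z,t);v=P[0]-P[1];print(P.round(1),"mid",P.mean(0).round(1),"sep %.1f"%np.linalg.norm(v),"yaw %.2f"%(np.degrees(np.arctan2(v[1],v[0]))-90))
go(548.8,232.7,147,14.1)
E
```

```text
[[ 554.   -97.3   62. ]
 [ 600.2 -238.5   62. ]] mid [ 577.1 -167.9   62. ] sep 148.6 yaw 18.15
[[ 554.2  -97.5   40. ]
 [ 601.2 -240.5   40. ]] mid [ 577.7 -169.    40. ] sep 150.5 yaw 18.22
clock 4.10 tcp [ 562.9 -158.2  213.3] tilt [-2.e-04  3.e-04 -1.e+00] shift [383.   79.1  66.4] rz -0.37 F [ 0.  -0.4 -0.4] M [ 0.    0.   -0.02] w 1.003
```

```bash
python3 -m jog '[[0.0425,0.0088,0.003,0,0,-0.3,1],[0.0425,0.0088,0.003,0,0,0,1],[0.0425,0.0088,0.003,0,0,0,1],[0.0425,0.0088,0.003,0,0,0,1],[0.0425,0.0088,0.003,0,0,0,1],[0.0425,0.0088,0.003,0,0,0,1],[0.0425,0.0088,0.010,0,0,0,1],[0.0425,0.0088,0.020,0,0,0,1],[0.0425,0.0088,0.020,0,0,0,1],[0,0,0.04,0,0,0,1],[0,0,0.03,0,0,0,1],[0,0,0,0,0,0,1]]'
python3 -c "from h import *;go(548.8,232.7,16,14.1)"
```

```text
clock: 5.3
ee_pos: [542.5, 232.2, 69.8]
tcp_rot: [-0.004, 0.614, 0.789, -0.004]
contact_force: [-0.2, 0.9, -0.9]
width: 1.004
clock 5.30 tcp [542.5 232.2  69.8] tilt [-0.011  -0.0026 -0.9999] shift [-1.1  6.9 53.8] rz 0.08 F [-0.2  0.9 -0.9] M [-0.04 -0.04  0.04] w 1.004
```

```bash
python3 -m jog '[[0,0,0,0,0,0,0.8],[0,0,0,0,0,0,0.6],[0,0,0,0,0,0,0.6],[0,0,0,0,0,0,0.6]]' 30
python3 -c "from h import *;go(548.8,232.7,16,14.1)"
```

```text
clock: 5.7
ee_pos: [548.7, 231.5, 77.3]
tcp_rot: [0.001, 0.616, 0.788, 0.001]
contact_force: [0.0, -0.0, -0.4]
width: 0.6
clock 5.70 tcp [548.7 231.5  77.3] tilt [ 3.2e-03  8.0e-04 -1.0e+00] shift [ 1.1  0.1 61.3] rz -0.13 F [ 0.  -0.  -0.4] M [ 0.03 -0.    0.01] w 0.600
```

```bash
python3 -m jog '[[0.001,0,0.016,0,0,0,0.6],[0,0,0.016,0,0,0,0.6],[0,0,0.016,0,0,0,0.6],[0,0,0.008,0,0,0,0.6],[0,0,0.004,0,0,0,0.6],[0,0,0,0,0,0,0.5],[0,0,0,0,0,0,0.3],[0,0,0,0,0,0,0.0],[0,0,0,0,0,0,0.0],[0,0,0,0,0,0,0.0],[0,0,0,0,0,0,0.0],[0,0,0,0,0,0,0]]' 60
python3 -c "from h import *;go(548.8,232.7,16,14.1)"
```

```text
clock: 6.9
ee_pos: [548.2, 232.7, 16.4]
tcp_rot: [0.001, 0.616, 0.788, 0.001]
contact_force: [0.8, -0.1, 3.9]
width: 0.178
clock 6.90 tcp [548.2 232.7  16.4] tilt [ 1.9e-03  5.0e-04 -1.0e+00] shift [-0.1  0.6  0.4] rz -0.10 F [ 0.8 -0.1  3.9] M [-0.02 -0.03  0.01] w 0.178
```

```bash
python3 -m jog '[[0,0,-0.008,0,0,0,0],[0,0,-0.020,0,0,0,0],[0,0,-0.035,0,0,0,0],[0,0,-0.040,0,0,0,0],[-0.01,0,-0.020,0,0,0,0],[0,0,0,0,0,0,0],[0,0,0,0,0,0,0],[0,0,0,0,0,0,0]]'
python3 -c "
from h import *;go(577.4,-168.4,130,18.2)
p,d=r.snapshot('wrist');cv2.imwrite('pics/w3.png',p[:,:,::-1])"
```

```text
clock: 7.7
ee_pos: [547.6, 222.5, 135.3]
tcp_rot: [-0.002, 0.616, 0.788, -0.002]
contact_force: [1.0, 0.0, -2.6]
width: 0.18
clock 7.70 tcp [547.6 222.5 135.3] tilt [-0.0055 -0.001  -1.    ] shift [-386.5  -65.6    5.5] rz -4.21 F [ 1.   0.  -2.6] M [ 0.01  0.04 -0.  ] w 0.180
```

View pics/w3.png

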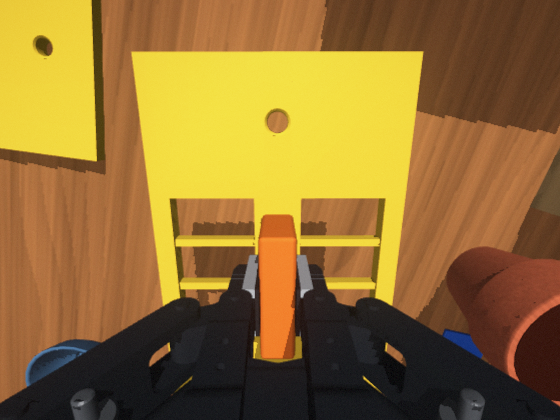

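The frame is held square. Its +y hole is visible at (277,121), so I can look through it for the pin. Next I check that the bottle is clear of the path.

```bash
python3 - <<'E'
from h import *
f=np.load("pics/w2.npz");p,d,t=f["p"],f["d"],f["t"]
m=np.zeros(d.shape,bool);m[240:400,365:]=1
f0=np.load("pics/top0.npz");P=pts("top",(f0["d"]>0),f0["d"])
for Q in(pts("wrist",m,d,t),P):
    Q=Q[(Q[:,0]>600)&(Q[:,0]<800)&(Q[:,1]>-330)&(Q[:,1]<-100)&(Q[:,2]>70)&(Q[:,2]<200)]
    print(len(Q),Q.min(0).round(),Q.max(0).round(),np.median(Q,0).round())
E
python3 -m jog '[[-0.015,-0.002,0,0,0,-0.4,0],[-0.030,-0.004,0,0,0,-0.6,0],[-0.042,-0.006,0,0,0,-0.6,0],[-0.042,-0.006,0,0,0,-0.6,0],[-0.042,-0.006,0,0,0,-0.6,0],[-0.042,-0.006,0,0,0,-0.6,0],[-0.042,-0.006,0,0,0,-0.6,0],[-0.042,-0.006,0,0,0,-0.2,0],[0,0,0,0,0,0,0]]'
python3 -c "from h import *;go(577.4,-168.4,130,18.2)"
```

```text
2825 [ 696. -241.   70.] [ 768. -190.  192.] [ 727. -201.  117.]
550 [ 681. -258.   70.] [ 770. -190.  197.] [ 721. -221.  141.]
clock: 8.65
ee_pos: [592.1, -78.7, 136.7]
tcp_rot: [-0.0, 0.588, 0.809, -0.001]
contact_force: [-0.2, 0.6, -2.0]
width: 0.169
clock 8.65 tcp [592.1 -78.7 136.7] tilt [-0.0015 -0.0013 -1.    ] shift [-80.9 -41.6   6.8] rz -0.29 F [-0.2  0.6 -2. ] M [ 0.06  0.02 -0.02] w 0.169
```

```bash
python3 -m jog '[[-0.020,-0.010,0,0,0,0,0],[-0.025,-0.012,0,0,0,0,0],[-0.020,-0.010,0.003,0,0,0,0],[-0.011,-0.006,0.004,0,0,0,0],[-0.005,-0.003,0,0,0,0,0],[0,0,0,0,0,0,0],[0,0,0,0,0,0,0],[0,0,0,0,0,0,0],[0,0,0,0,0,0,0]]'
python3 - <<'E'
from h import *
go(577.4,-168.4,82,18.2)
t=wristT();p,d=r.snapshot("wrist");np.savez("pics/w4.npz",p=p,d=d,t=t)
cv2.imwrite("pics/w4.png",cv2.resize(p[80:230,150:410],None,fx=3,fy=3,interpolation=cv2.INTER_CUBIC)[:,:,::-1])
E
```

```text
clock: 9.55
ee_pos: [578.6, -163.1, 131.5]
tcp_rot: [0.0, 0.586, 0.81, 0.0]
contact_force: [-0.1, 0.4, -3.8]
width: 0.177
clock 9.55 tcp [ 578.6 -163.1  131.5] tilt [ 3.e-04 -0.e+00 -1.e+00] shift [-4.6 -2.8 49.5] rz 0.06 F [-0.1  0.4 -3.8] M [-0.02 -0.03  0.  ] w 0.177
```

View pics/w4.png

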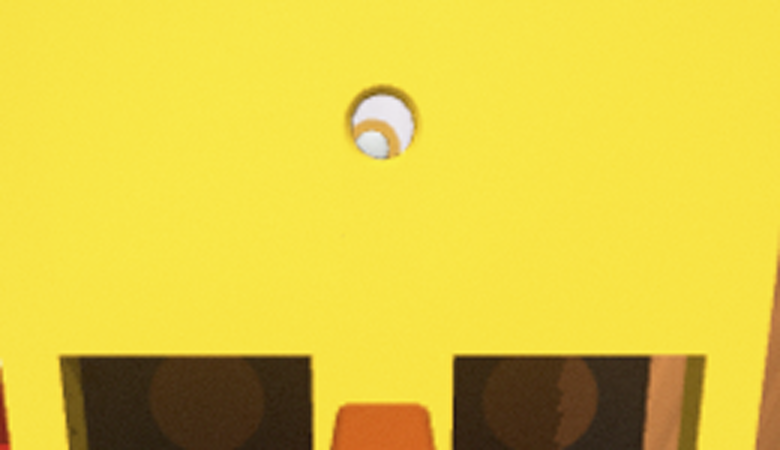

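```bash
python3 - <<'E'
from h import *
f=np.load("pics/w4.npz");t=f["t"];p=f["p"]
a=onz("wrist",[[274.3,128.7]],62,t)[0];h=onz("wrist",[[277.5,120.7]],125.1,t)[0]
# hole by non-yellow blob
m=~rng(p,[20,120,60],[36,255,255]);
for b,s,c in blobs(m,80):
    if abs(c[0]-277)<8 and abs(c[1]-121)<8:print(s,c)
R=T()[:3,:3];print("pin",a.round(1),"hole",h.round(1),"pin-hole in tool",(R.T@(a-h)).round(1),"hole rel TCP in tool",(R.T@(h-T()[:3,3])).round(1))
# frame far edge yaw
y=rng(p,[24,120,80],[34,255,255]).astype(np.uint8);c=max(cv2.findContours(y,0,1)[0],key=cv2.contourArea)[:,0]
e=onz("wrist",c,125.1,t);L=(e-T()[:3,3])@R;q=e[(L[:,0]>100)&(abs(L[:,1])<55)];k=np.polyfit(L[(L[:,0]>100)&(abs(L[:,1])<55)][:,1],L[(L[:,0]>100)&(abs(L[:,1])<55)][:,0],1);print("edge slope deg",np.degrees(np.arctan(k[0])).round(2),"edge x",k[1].round(1),L[:,0].max())
go(577.4,-168.4,82,18.2)
E
```

```text
[267 111  21  22 310] [277.02580645 121.16774194]
pin [554.2 -96.6  62. ] hole [555.  -92.1 125.1] pin-hole in tool [-4.  -2.2 63.1] hole rel TCP in tool [75.  -0.2  6.4]
edge slope deg -0.08 edge x 104.2 104.26840980260813
clock 9.60 tcp [ 578.6 -163.3  131.6] tilt [ 4.e-04 -0.e+00 -1.e+00] shift [-4.5 -2.8 49.6] rz 0.04 F [ 0.   0.1 -2.7] M [ 0.05  0.   -0.06] w 0.178
```

```bash
python3 -m jog '[[-0.002,-0.0015,0.006,0,0,0,0],[-0.0022,-0.001,0.010,0,0,0,0],[0,0,0.012,0,0,0,0],[0,0,0.010,0,0,0,0],[0,0,0.006,0,0,0,0],[0,0,0.001,0,0,0,0],[0,0,0,0,0,0,0],[0,0,0,0,0,0,0],[0,0,0,0,0,0,0],[0,0,0,0,0,0,0]]'
python3 - <<'E'
from h import *
go(577.4,-168.4,80,18.2)
t=wristT();p,d=r.snapshot("wrist");np.savez("pics/w5.npz",p=p,d=d,t=t)
cv2.imwrite("pics/w5.png",cv2.resize(p[90:150,245:310],None,fx=9,fy=9,interpolation=cv2.INTER_CUBIC)[:,:,::-1])
E
```

```text
clock: 10.6
ee_pos: [577.7, -168.8, 86.9]
tcp_rot: [0.001, 0.586, 0.81, 0.0]
contact_force: [-0.5, 0.1, -2.6]
width: 0.176
clock 10.60 tcp [ 577.7 -168.8   86.9] tilt [ 1.e-03 -5.e-04 -1.e+00] shift [ 0.5 -0.2  6.9] rz 0.00 F [-0.5  0.1 -2.6] M [-0.   -0.02 -0.02] w 0.176
```

View pics/w5.png

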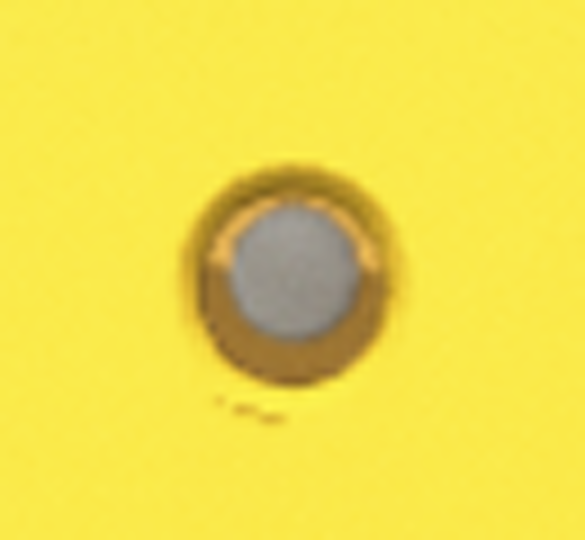

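```bash
python3 - <<'E'
from h import *
f=np.load("pics/w5.npz");t=f["t"];p=f["p"]
a=onz("wrist",[[277.2,119.8]],62,t)[0];h=onz("wrist",[[277.2,120.2]],80.5,t)[0]
for b,s,c in blobs(~rng(p,[20,120,60],[36,255,255]),80):
    if abs(c[0]-277)<8 and abs(c[1]-121)<8:print(s,c)
R=T()[:3,:3];print("pin-hole in tool",(R.T@(a-h)).round(1),"hole rel TCP in tool",(R.T@(h-T()[:3,3])).round(1))
E
```

```text
[267 112  20  21 300] [276.82666667 122.11      ]
pin-hole in tool [ 0.6 -0.  18.5] hole rel TCP in tool [75.1 -0.3  6.3]
```

```bash
python3 -m jog '[[0.0004,0,0.003,0,0,0,0],[0,0,0.003,0,0,0,0],[0,0,0.002,0,0,0,0],[0,0,0.001,0,0,0,0],[0,0,0,0,0,0,0],[0,0,0,0,0,0,0]]'
python3 -c "from h import *;go(577.5,-168.4,56.4,18.2)"
python3 -m jog '[[0,0,0.001,0,0,0,0],[0,0,0.001,0,0,0,0],[0,0,0.001,0,0,0,0],[0,0,0,0,0,0,0],[0,0,0,0,0,0,0]]'
python3 -c "from h import *;go(577.5,-168.4,56.4,18.2)"
```

```text
clock: 11.25
ee_pos: [577.2, -168.3, 77.3]
tcp_rot: [-0.0, 0.586, 0.81, 0.0]
contact_force: [-0.2, -0.3, -2.4]
width: 0.176
clock 11.25 tcp [ 577.2 -168.3   77.3] tilt [ 0.  0. -1.] shift [-0.1  0.2 20.9] rz -0.01 F [-0.2 -0.3 -2.4] M [ 0.01 -0.01  0.02] w 0.176
clock: 11.75
ee_pos: [577.2, -168.3, 74.3]
tcp_rot: [-0.0, 0.586, 0.81, -0.0]
contact_force: [-0.5, -0.3, -2.7]
width: 0.178
clock 11.75 tcp [ 577.2 -168.3   74.3] tilt [-1.e-04  1.e-04 -1.e+00] shift [-0.2  0.3 17.9] rz -0.00 F [-0.5 -0.3 -2.7] M [ 0.04  0.   -0.02] w 0.178
```

Four mm below the pin tips and no contact force, so both pins are in the holes. I keep going gently.

```bash
python3 -m jog '[[0,0,0.0015,0,0,0,0],[0,0,0.0015,0,0,0,0],[0,0,0.0015,0,0,0,0],[0,0,0.0015,0,0,0,0],[0,0,0,0,0,0,0],[0,0,0,0,0,0,0]]'
python3 -c "from h import *;go(577.5,-168.4,56.4,18.2)"
python3 -m jog '[[0,0,0.0015,0,0,0,0],[0,0,0.0015,0,0,0,0],[0,0,0.0015,0,0,0,0],[0,0,0.0015,0,0,0,0],[0,0,0.001,0,0,0,0],[0,0,0.001,0,0,0,0],[0,0,0,0,0,0,0],[0,0,0,0,0,0,0]]'
python3 -c "from h import *;go(577.5,-168.4,56.4,18.2)"
```

```text
clock: 12.35
ee_pos: [577.2, -168.3, 68.2]
tcp_rot: [-0.0, 0.586, 0.81, -0.0]
contact_force: [0.5, 0.1, -3.0]
width: 0.177
clock 12.35 tcp [ 577.2 -168.3   68.2] tilt [-2.e-04  1.e-04 -1.e+00] shift [-0.2  0.3 11.8] rz 0.00 F [ 0.5  0.1 -3. ] M [ 0.04 -0.02 -0.03] w 0.177
clock: 13.15
ee_pos: [577.2, -168.3, 60.3]
tcp_rot: [-0.0, 0.586, 0.81, -0.0]
contact_force: [1.4, -1.0, -2.9]
width: 0.178
clock 13.15 tcp [ 577.2 -168.3   60.3] tilt [-1.e-04  0.e+00 -1.e+00] shift [-0.2  0.3  3.9] rz -0.00 F [ 1.4 -1.  -2.9] M [ 0.01 -0.01  0.01] w 0.178
```

```bash
python3 -m jog '[[0,0,0.001,0,0,0,0],[0,0,0.001,0,0,0,0],[0,0,0.001,0,0,0,0],[0,0,0,0,0,0,0],[0,0,0,0,0,0,0]]'
python3 -c "from h import *;go(577.5,-168.4,56.4,18.2)"
python3 -m jog '[[0,0,0.0006,0,0,0,0],[0,0,0.0004,0,0,0,0],[0,0,0,0,0,0,0],[0,0,0,0,0,0,0]]'
python3 -c "from h import *;go(577.5,-168.4,56.4,18.2)"
```

```text
clock: 13.65
ee_pos: [577.2, -168.3, 57.3]
tcp_rot: [-0.0, 0.586, 0.81, -0.0]
contact_force: [-0.5, -0.1, -2.6]
width: 0.176
clock 13.65 tcp [ 577.2 -168.3   57.3] tilt [-1.e-04  1.e-04 -1.e+00] shift [-0.2  0.3  0.9] rz -0.01 F [-0.5 -0.1 -2.6] M [ 0.    0.01 -0.01] w 0.176
clock: 14.05
ee_pos: [577.2, -168.3, 56.4]
tcp_rot: [0.0, 0.586, 0.81, 0.0]
contact_force: [0.2, 0.2, -1.8]
width: 0.176
clock 14.05 tcp [ 577.2 -168.3   56.4] tilt [ 1.e-04 -0.e+00 -1.e+00] shift [-0.1  0.2 -0. ] rz -0.00 F [ 0.2  0.2 -1.8] M [-0.   -0.02  0.02] w 0.176
```

```bash
python3 -m jog '[[0,0,0.0003,0,0,0,0],[0,0,0.0002,0,0,0,0],[0,0,0,0,0,0,0],[0,0,0,0,0,0,0]]'
python3 -c "from h import *;go(577.5,-168.4,56.4,18.2)"

```

```text
clock: 14.45
ee_pos: [577.3, -168.3, 56.3]
tcp_rot: [-0.0, 0.586, 0.81, -0.0]
contact_force: [-2.5, 1.1, 2.5]
width: 0.178
clock 14.45 tcp [ 577.3 -168.3   56.3] tilt [-1.e-04 -0.e+00 -1.e+00] shift [-0.1  0.2 -0.1] rz 0.00 F [-2.5  1.1  2.5] M [0.11 0.35 0.01] w 0.178
```

Contact at the right height (TCP 56.3, so the frame is down). I release and rise.

```bash
python3 -m jog '[[0,0,-0.0003,0,0,0,0.05],[0,0,0,0,0,0,0.25],[0,0,0,0,0,0,0.4],[0,0,0,0,0,0,0.5],[0,0,0,0,0,0,0.5],[0,0,-0.01,0,0,0,0.5],[0,0,-0.03,0,0,0,0.5],[0,0,-0.04,0,0,0,0.5],[0,0,-0.04,0,0,0,0.5],[0,0,-0.02,0,0,0,0.5],[0,0,0,0,0,0,0.4],[0,0,0,0,0,0,0.3]]'
python3 -m jog '[[0,0,0,0,0,0,0.3],[0,0,0,0,0,0,0.3]]'
python3 - <<'E'
from h import *
t=wristT();p,d=r.snapshot("wrist");np.savez("pics/w6.npz",p=p,d=d,t=t);cv2.imwrite("pics/w6.png",p[:,:,::-1])
m=rng(p,[22,120,80],[34,255,255]);m,s,c=max(blobs(m,500),key=lambda b:b[1][4])
P=pts("wrist",m,d,t);P=P[abs(P[:,2]-50)<8];print("frame",rect(P),"z med %.1f"%np.median(P[:,2]))
A=np.c_[P[:,:2]-P[:,:2].mean(0),np.ones(len(P))];print("plane",np.linalg.lstsq(A,P[:,2],rcond=None)[0].round(4))
z=np.zeros(d.shape);
roi=np.zeros(d.shape,bool);roi[80:360,150:300]=1
Q=pts("wrist",roi,d,t);Q=Q[(Q[:,2]>80)&(Q[:,2]<90)&(Q[:,0]<520)];print("peg",Q.mean(0).round(1),len(Q))
red=rng(p,[0,150,60],[8,255,255]);Q=pts("wrist",red,d,t);Q=Q[(Q[:,2]>50)&(Q[:,2]<64)&(Q[:,0]<520)];print("red",rect(Q))
go(486.8,-161.7,120,-32)
print(r.get_obs()["joints"].round(2))
E
```

```text
clock: 15.65
ee_pos: [577.1, -168.2, 196.2]
tcp_rot: [0.0, 0.586, 0.81, 0.0]
contact_force: [-1.3, 0.7, -0.9]
width: 0.301
clock: 15.85
ee_pos: [576.1, -167.8, 193.7]
tcp_rot: [-0.002, 0.586, 0.81, -0.0]
contact_force: [-0.5, -0.6, 0.8]
width: 0.301
frame (array([ 577.2, -168.6]), [np.float64(130.5), np.float64(209.9)], 'long axis deg 108.2') z med 49.5
plane [-2.0000e-03  1.5000e-03  4.9422e+01]
peg [ 487.  -161.5   84.3] 170
red (array([ 490.1, -185.6]), [np.float64(14.1), np.float64(62.0)], 'long axis deg 98.2')
clock 15.90 tcp [ 576.3 -167.9  194. ] tilt [-0.0033  0.0016 -1.    ] shift [ 33.6 -82.9  74.3] rz 50.19 F [ 0.5  0.5 -0.6] M [ 0.02 -0.   -0.03] w 0.295
[-0.45  0.16  1.8   0.    1.19 -0.77]
```

View pics/w6.png

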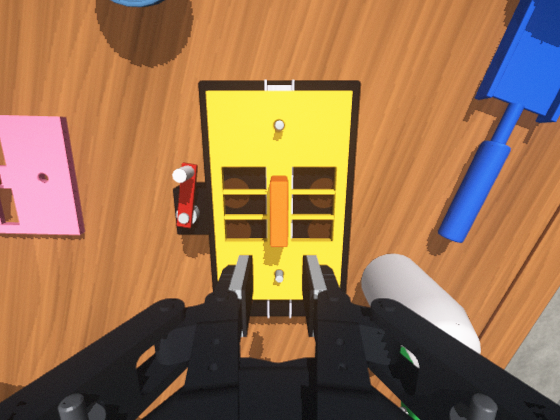

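The frame lies flat (plate top at about 49.5) with both pins showing through it at (279,125) and (279,275). I move to the keeper next, turning the tool first.

```bash
python3 -m jog '[[0,-0.01,0,0,0,4,0.3],[0,-0.01,0,0,0,7.2,0.3],[0,-0.01,0,0,0,7.5,0.3],[0,0,0,0,0,7.5,0.3],[0,0,0,0,0,7.5,0.3],[0,0,0,0,0,7.5,0.3],[0,0,0,0,0,6,0.3],[0,0,0,0,0,3,0.3],[0,0,0,0,0,0,0.3],[0,0,0,0,0,0,0.3],[0,0,0,0,0,0,0.3]]' 20
python3 -c "from h import *;go(486.9,-161.6,110,-32)"
```

```text
clock: 17.0
ee_pos: [547.9, -175.0, 195.7]
tcp_rot: [-0.0, 0.874, 0.485, -0.0]
contact_force: [-0.3, -0.8, -0.4]
width: 0.303
clock 17.00 tcp [ 547.9 -175.   195.7] tilt [-7.e-04  4.e-04 -1.e+00] shift [-20.9 -58.8  85.7] rz 0.04 F [-0.3 -0.8 -0.4] M [-0.02 -0.04 -0.02] w 0.303
```

```bash
python3 -m jog '[[-0.005,-0.014,0.015,0,0,0,0.3],[-0.007,-0.020,0.025,0,0,0,0.3],[-0.006,-0.017,0.025,0,0,0,0.3],[-0.003,-0.008,0.020,0,0,0,0.3],[0,0,0,0,0,0,0.3],[0,0,0,0,0,0,0.3],[0,0,0,0,0,0,0.3],[0,0,0,0,0,0,0.3]]'
python3 -c "from h import *;go(486.9,-161.6,66,-32)"
```

```text
clock: 17.8
ee_pos: [488.4, -162.4, 112.9]
tcp_rot: [0.001, 0.875, 0.485, 0.001]
contact_force: [0.1, -0.2, -0.5]
width: 0.3
clock 17.80 tcp [ 488.4 -162.4  112.9] tilt [ 0.0029 -0.0017 -1.    ] shift [-0.2 -1.9 46.8] rz 0.01 F [ 0.1 -0.2 -0.5] M [-0.04  0.01 -0.02] w 0.300
```

```bash
python3 -m jog '[[0,-0.001,0.010,0,0,0,0.3],[0,0,0.015,0,0,0,0.3],[0,0,0.012,0,0,0,0.3],[0,0,0.006,0,0,0,0.3],[0,0,0.002,0,0,0,0.3],[0,0,0,0,0,0,0.3],[0,0,0,0,0,0,0.3]]'
python3 - <<'E'
from h import *
go(486.9,-161.6,66,-32)
# arc of the peg (in tool axes, relative to TCP now), q from .17 to pi/2
t=T();piv=np.array([493.3,-206.1]);yaw=np.radians(18.2)
last=t[:2,3]
for q in np.linspace(.174,np.pi/2,9):
    a=yaw+np.pi/2-q;w=piv+45*np.array([np.cos(a),np.sin(a)])
    s=t[:3,:3].T@np.r_[w-last,0];print(q.round(2),w.round(1),s.round(1));last=w
E
```

```text
clock: 18.5
ee_pos: [486.5, -161.3, 66.6]
tcp_rot: [0.0, 0.875, 0.485, 0.0]
contact_force: [-0.8, 0.4, 0.6]
width: 0.301
clock 18.50 tcp [ 486.5 -161.3   66.6] tilt [ 9.e-04 -5.e-04 -1.e+00] shift [-0.   0.5  0.6] rz -0.00 F [-0.8  0.4  0.6] M [0. 0. 0.] w 0.301
0.17 [ 486.9 -161.6] [-0.   0.4  0. ]
0.35 [ 494.7 -161.1] [4.5 6.4 0. ]
0.52 [ 502.5 -162. ] [3.3 7.1 0. ]
0.7 [ 510.  -164.3] [2.1 7.6 0. ]
0.87 [ 517.  -167.8] [0.7 7.8 0. ]
1.05 [ 523.3 -172.5] [-0.7  7.8  0. ]
1.22 [ 528.7 -178.3] [-2.   7.6  0. ]
1.4 [ 533.  -184.8] [-3.3  7.1  0. ]
1.57 [ 536. -192.] [-4.5  6.4  0. ]
```

```bash
python3 -m jog '[[0,0.004,0,0,0,0,0.3],[0,0.003,0,0,0,0,0.3],[0.0024,0.0032,0,0,0,0,0.3],[0.0021,0.0032,0,0,0,0,0.3],[0.0018,0.0036,0,0,0,0,0.3],[0.0015,0.0036,0,0,0,0,0.3],[0.0012,0.0038,0,0,0,0,0.3],[0.0009,0.0038,0,0,0,0,0.3],[0.0005,0.0039,0,0,0,0,0.3],[0.0002,0.0039,0,0,0,0,0.3],[0,0,0,0,0,0,0.3],[0,0,0,0,0,0,0.3]]'
python3 -c "from h import *;go(536,-192,66,-32)"
```

```text
clock: 19.7
ee_pos: [522.8, -171.9, 66.5]
tcp_rot: [0.001, 0.875, 0.485, 0.0]
contact_force: [-0.2, 0.0, 0.7]
width: 0.302
clock 19.70 tcp [ 522.8 -171.9   66.5] tilt [ 0.0013 -0.0014 -1.    ] shift [-10.   21.9   0.5] rz 0.00 F [-0.2  0.   0.7] M [-0.01 -0.01 -0.04] w 0.302
```

```bash
python3 -m jog '[[-0.0002,0.0039,0,0,0,0,0.3],[-0.0005,0.0039,0,0,0,0,0.3],[-0.0009,0.0038,0,0,0,0,0.3],[-0.0011,0.0038,0,0,0,0,0.3],[-0.0015,0.0036,0,0,0,0,0.3],[-0.0018,0.0035,0,0,0,0,0.3],[-0.0021,0.0032,0,0,0,0,0.3],[-0.0012,0.0016,0,0,0,0,0.3],[0,0,0,0,0,0,0.3],[0,0,0,0,0,0,0.3]]'
python3 - <<'E'
from h import *
go(536,-192,66,-32)
p,d=r.snapshot("scene");cv2.imwrite("pics/s7.png",cv2.resize(p[190:310,190:330],None,fx=5,fy=5,interpolation=cv2.INTER_CUBIC)[:,:,::-1])
E
```

```text
clock: 20.7
ee_pos: [540.7, -193.9, 66.3]
tcp_rot: [0.001, 0.875, 0.485, 0.0]
contact_force: [-0.3, -1.1, -0.1]
width: 0.298
clock 20.70 tcp [ 540.7 -193.9   66.3] tilt [ 8.e-04 -8.e-04 -1.e+00] shift [-0.9 -5.   0.3] rz 0.00 F [-0.3 -1.1 -0.1] M [-0.01 -0.01  0.02] w 0.298
```

View pics/s7.png

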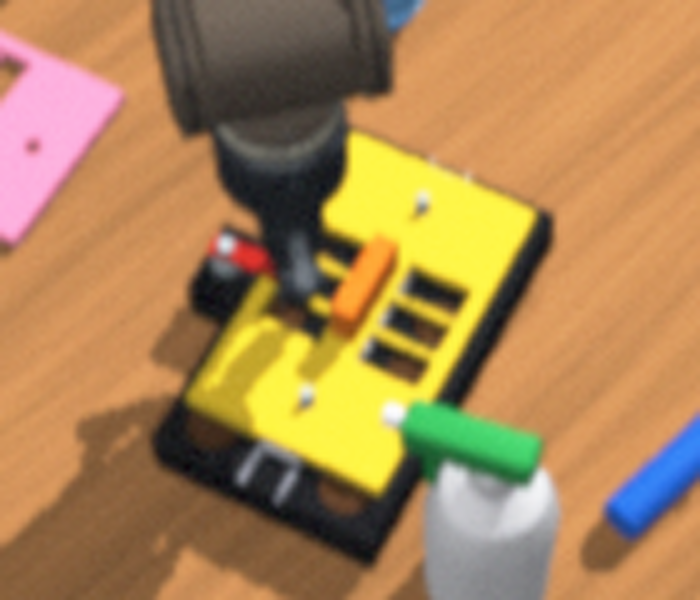

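The keeper is swinging over. I press gently up to its stop.

```bash
python3 -m jog '[[-0.0006,0.0008,0,0,0,0,0.3],[-0.0006,0.0008,0,0,0,0,0.3],[0,0,0,0,0,0,0.3],[0,0,0,0,0,0,0.3]]'
python3 -c "from h import *;go(536,-192,66,-32)"
python3 -m jog '[[-0.0006,0.0008,0,0,0,0,0.3],[0,0,0,0,0,0,0.3],[0,0,0,0,0,0,0.3]]'
python3 -c "from h import *;go(536,-192,66,-32)"
```

```text
clock: 21.15
ee_pos: [541.1, -195.4, 66.1]
tcp_rot: [-0.0, 0.875, 0.485, -0.0]
contact_force: [-0.4, -0.1, 1.0]
width: 0.298
clock 21.15 tcp [ 541.1 -195.4   66.1] tilt [-2.e-04  0.e+00 -1.e+00] shift [ 0.1 -6.1  0.1] rz 0.00 F [-0.4 -0.1  1. ] M [ 0.09  0.03 -0.05] w 0.298
clock: 21.45
ee_pos: [541.5, -196.4, 66.1]
tcp_rot: [0.0, 0.875, 0.485, -0.0]
contact_force: [-0.8, 0.3, 0.5]
width: 0.302
clock 21.45 tcp [ 541.5 -196.4   66.1] tilt [-0. -0. -1.] shift [ 0.8 -7.   0.1] rz -0.00 F [-0.8  0.3  0.5] M [ 0.14  0.06 -0.  ] w 0.302
```

```bash
python3 -m jog '[[-0.0006,0.0008,0,0,0,0,0.3],[0,0,0,0,0,0,0.3],[0,0,0,0,0,0,0.3]]'
python3 -c "from h import *;go(536,-192,66,-32)"
python3 -m jog '[[-0.0006,0.0008,0,0,0,0,0.3],[0,0,0,0,0,0,0.3],[0,0,0,0,0,0,0.3]]'
python3 -c "from h import *;go(536,-192,66,-32)"
```

```text
clock: 21.75
ee_pos: [541.6, -196.9, 66.0]
tcp_rot: [-0.001, 0.875, 0.485, -0.0]
contact_force: [-1.0, 2.2, 0.6]
width: 0.299
clock 21.75 tcp [ 541.6 -196.9   66. ] tilt [-7.e-04  8.e-04 -1.e+00] shift [ 1.2 -7.4  0. ] rz -0.01 F [-1.   2.2  0.6] M [0.32 0.2  0.01] w 0.299
clock: 22.05
ee_pos: [541.5, -197.3, 65.8]
tcp_rot: [-0.001, 0.875, 0.485, -0.0]
contact_force: [-2.3, 3.9, 2.5]
width: 0.303
clock 22.05 tcp [ 541.5 -197.3   65.8] tilt [-0.0022  0.0022 -1.    ] shift [ 1.6 -7.5 -0.2] rz -0.01 F [-2.3  3.9  2.5] M [0.71 0.41 0.01] w 0.303
```

At the stop: the force rises while the keeper no longer moves. One last small press, then back off within the jaw slack and rise.

```bash
python3 -m jog '[[-0.0006,0.0008,0,0,0,0,0.3],[0,0,0,0,0,0,0.3],[0,0,0,0,0,0,0.3]]'
python3 -m jog '[[0.001,-0.003,0,0,0,0,0.3],[0.001,-0.004,0,0,0,0,0.3],[0,-0.001,0,0,0,0,0.3],[0,0,0,0,0,0,0.3],[0,0,0,0,0,0,0.3]]'
python3 -c "from h import *;go(536,-192,66,-32)"
python3 -m jog '[[0,0,-0.008,0,0,0,0.3],[0,0,-0.02,0,0,0,0.3],[0,0,-0.04,0,0,0,0.3],[0,0,-0.04,0,0,0,0.3],[-0.02,-0.02,-0.03,0,0,0,0.3],[-0.02,-0.03,-0.01,0,0,0,0.3],[0,0,0,0,0,0,0.3],[0,0,0,0,0,0,0.3],[0,0,0,0,0,0,0.3]]'
python3 - <<'E'
from h import *
t=wristT();p,d=r.snapshot("wrist");cv2.imwrite("pics/w8.png",p[:,:,::-1])
m=rng(p,[22,120,80],[34,255,255])
for mm,s,c in blobs(m,800):
    P=pts("wrist",mm,d,t);P=P[abs(P[:,2]-50)<8]
    if len(P)>500:
        A=np.c_[P[:,:2]-P[:,:2].mean(0),np.ones(len(P))];print("frame",rect(P),"plane",np.linalg.lstsq(A,P[:,2],rcond=None)[0].round(4))
Q=pts("wrist",d>0,d,t);Q=Q[(Q[:,2]>82)&(Q[:,2]<90)&(Q[:,0]>475)&(Q[:,0]<550)&(Q[:,1]<-150)&(Q[:,1]>-230)];print("peg",Q.mean(0).round(1),len(Q))
red=rng(p,[0,150,60],[8,255,255]);Q=pts("wrist",red,d,t);Q=Q[(Q[:,2]>50)&(Q[:,2]<64)&(Q[:,0]>450)&(Q[:,1]<0)];print("red",rect(Q))
v=Q.mean(0)
p,d=r.snapshot("top");cv2.imwrite("pics/top9.png",p[:,:,::-1])
print(r.get_obs()["clock"],r.get_obs()["contact_force"].round(1))
E
```

```text
clock: 22.35
ee_pos: [541.4, -197.6, 65.6]
tcp_rot: [-0.002, 0.875, 0.485, -0.001]
contact_force: [-3.3, 6.0, 2.6]
width: 0.299
clock: 22.85
ee_pos: [537.1, -193.6, 66.4]
tcp_rot: [0.0, 0.875, 0.485, 0.0]
contact_force: [-0.5, 0.4, -0.2]
width: 0.3
clock 22.85 tcp [ 537.1 -193.6   66.4] tilt [ 7.e-04 -7.e-04 -1.e+00] shift [ 0.7 -1.8  0.3] rz -0.01 F [-0.5  0.4 -0.2] M [0.01 0.03 0.  ] w 0.300
clock: 23.75
ee_pos: [473.6, -200.6, 214.0]
tcp_rot: [-0.0, 0.875, 0.485, 0.0]
contact_force: [0.0, 1.0, -0.1]
width: 0.301
frame (array([ 577.6, -169.2]), [np.float64(130.5), np.float64(210.8)], 'long axis deg 108.2') plane [-2.10000e-03  1.00000e-04  4.94416e+01]
peg [ 535.8 -192.6   84.6] 140
red (array([ 513.2, -200.4]), [np.float64(14.3), np.float64(61.9)], 'long axis deg 18.1')
23.85 [-0.3  0.5 -0.4]
```

View pics/w8.png

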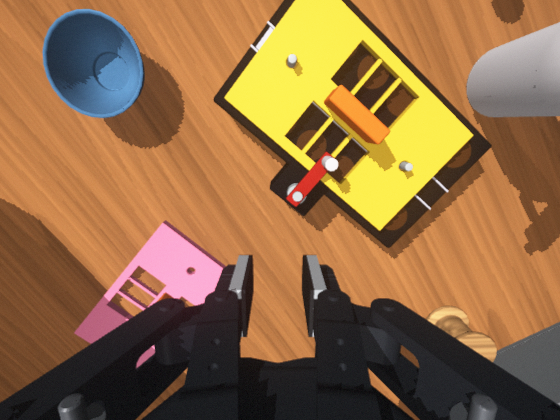

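View pics/top9.png

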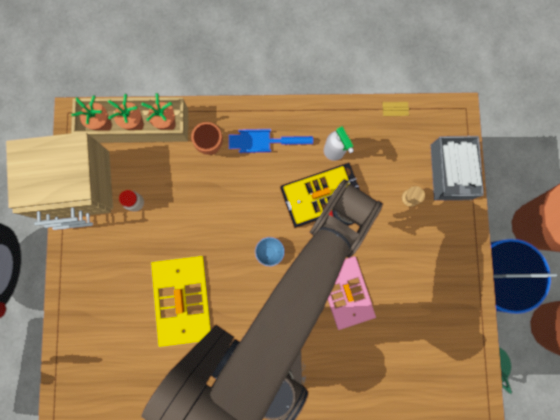

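The frame is flat with both pins through it. The keeper bar reads 18.1°, and the tray's x axis is at 18.2°, so it is at the stop. Nothing else has moved. I'm handing in.

```bash
python3 -c "from plant import r;print(r.hand_in())"
```

```text
the job is handed in; nothing more can be done
None
```

I lowered the small yellow frame over both tray pins, swung the red keeper to its stop, and handed the job in at about 24 s of the 61 s allowed.

- **Frame:** I gripped it by the orange rib and lined it up by sighting one pin through its hole. It met no resistance on the way down; the readings at touchdown stayed under about 5 N. The last pictures show both pins through the holes, the plate top at about z = 49.4 mm (50 expected), and the tilt within 0.15°.
- **Keeper:** I pushed it with the peg caged loosely between the fingers until the force rose to about 7 N with almost no further movement, then let go. The bar measures 18.1° against the tray's x axis at 18.2°. The peg is within 1 mm of where the stop should put it.
- **Rest of the desk:** The bystanders and look-alikes appear unmoved in the before and after top views, compared by eye. The gripper was clear and touching nothing at hand-in.

No check failed or disagreed.

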